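# Open the pumpkin topping box on the plating line

### The job

Open the topping box with the orange cover, ready for plating: press its black release tab down and, keeping it pressed, push the cover all the way along its rails over the box's grey deck, then let go so that the tab springs up and the cover stays fully open. Leave the box with the green cover shut.

Things in the scene. Friction and masses are not known exactly. Their poses are not given: they have to be found in the camera images.
- orange_press (a point): Centre of the black tab's free top, 88 mm above the table with tab up. x: level, the way the cover opens; z up. Moves with tab. Flat top 40 mm along x, 50 across. Ahead (+x) of it by 20 to 30 mm the cover bears an orange ridge to push on, 50 wide, top 102 mm high. Rail lips 44 mm to each side, tops 86 mm high. Fixed white box 240 x 120; shut, this point is 65 mm to -x of its centre.
- orange_cover (a joint): Slide of the orange cover (plate 115 x 104 mm, top 69 mm above the table) along its rails, over the box's closed grey deck, in m: 0 shut, 0.100 open against its stop. About 2 N moves it once unlatched; it stays where left. With the tab up it is latched and moves 3 mm at most.
- orange_tab (a joint): Tab travel, m: 0 up, 0.010 down. Spring 3 N at first, 9 N fully down. Ears at its sides sit in notches of the rail lips; pressed over 7 mm they pass under the lips and the cover can slide. Under the lips the ears keep the tab down, even if let go; in the cover's last 10 mm are second notches where the released tab springs up and latches the cover open.
- green_cover (a joint): Slide of the other box's cover, m: 0 shut, 0.100 open; starts shut. That box is alike but for its green cover and ridge. The two boxes stand side by side, change places from run to run, and are each turned up to 23 degrees from opening straight away from the robot. Open kraft meal trays (165 x 125 x 49 mm) stand around them.

How it is judged:
By the outcome, as a careful person would: the job done as asked, in the order asked, and still so for the second after the job is handed in, with the robot touching nothing.
It also fails if it takes over 29 s, if anything falls off the work surface, if the arm or the gripper's body presses on something with over 40 N, if the wrist force passes 120 N, or if a joint passes its speed limit or range.

### The arm

A 7-joint arm with a two-finger parallel gripper is mounted at the origin on the work surface. World frame = base frame: x ahead of the robot, y to its left, z up, the work surface at z = 0. Lengths are in mm, angles in rad, forces in N, time in s.
With the tool pointing down it reaches from about 400 to 875 mm from the base axis. Payload 4.4 kg.
Tool frame: the origin (TCP) lies midway between the tips of the shut fingers; the grasp point (between the pads) lies 19 mm behind it; z points along the fingers, y is the line along which they close (so a half turn about z gives the same grasp; the last joint's range is limited). The gripper opens to 85 mm and grips with 20 to 120 N. Pads are 22 mm wide; open, the fingers measure 114 mm over their backs; the gripper's body (76 mm by 85 mm) begins 54 mm behind the grasp point. The pads swing forward as they close: fully open they stand 13 mm farther back than shut.
Start: joints at [1.282, 0.628, 0.038, 1.517, -0.027, 0.996, -0.02], TCP at [143.652, -633.942, 231.313] pointing down, gripper open.
Joint ranges: [-3.06, 3.06], [-0.37, 2.12], [-1.25, 1.32], [0.18, 2.47], [-1.1, 4.24], [0.23, 1.98], [-2.94, 2.94]. Speed limits (rad/s): [2.57, 2.57, 3.14, 3.14, 3.14, 3.14, 3.14].

### API

Orientations are given as [roll, pitch, yaw] about the fixed x, y, z axes, in that order (R = Rz(yaw) Ry(pitch) Rx(roll)).
In Python, from cell import read_state, get_image, finish_job gives the robot as it stands.
- The arm moves only by the tool send_rows, never from a script. Its argument "series" is a list of rows, each an object of numbers: "ax", "ay", "az": the turn, a rotation vector about the tool's x, y, z in rad; "dx", "dy", "dz": the shift along the tool's x, y, z in cm; "hand": the closure, from 0 (fully open) to 1 (shut). In form: [{"ax": .., "ay": .., "az": .., "dx": .., "dy": .., "dz": .., "hand": ..}, ...]. A call has 1 to 10 rows; each row is the pose to reach, as a shift and turn from the pose commanded when the call began, along the tool's axes at that moment; what a row does not reach only later rows make up. A row lasts 1/10 s, in which the tool goes at most 50 mm and 8.59 degrees, less where a joint would pass 70% of its speed; a pose out of reach is approached as far as the arm can. A call with a gripper value outside its range is refused whole. The fingers move at their own pace and stop on an object; the grip force is fixed at half the most. Time passes only in rows, so rows that repeat a pose let the fingers close. It gives the time, the measured TCP pose, the force, the opening and the grip force at its end, in the units of the state.
- read_state(): the state, without advancing time (a new reading comes with each control period).
- get_image(name): name is "side" or "top" or "wrist"; returns a dict with "pixels" (384x512x3 uint8, red, green, blue), "mtx" (3x3 intrinsics, pixels), "R" (3x3) and "t" (3): a world point X has camera coordinates R X + t. Camera axes: x right, y down, z forward; pixel columns grow to the right and rows downward; lengths in mm; the calibration is good to about 2 mm. A picture is of the moment at which its call begins. There is no depth.
- finish_job(): hands the job in; it is judged then, once.
The state is a dict: "clock": time; "qpos": joint angles; "qd": joint speeds; "tau": joint torques, N m; "eef_pos": TCP position; "tool_rot": TCP orientation; "force": force on the tool from outside, world axes, zero at the start; "torque": the same for the moment, N m; "width": finger opening in mm; "gripper_force": force on a finger pad.
Only numpy, scipy, OpenCV 4.12 (cv2) and the standard library are available. Lean on these libraries where they do the work, as an engineer would, in place of code of your own. Each camera call takes 0.05 s, during which the arm holds its last target. There are 200 camera calls.

## Working session

There is one attempt and no reset: what is moved stays moved. The work goes in short steps, Python scripts to look and compute and a tool call to move; the robot and the scene stay as the last step left them, time stands still between calls to the robot, and variables do not carry over. Pictures are saved under pics/ and viewed, at most 10 in all, crops included, and the job is handed in when it is done.

Besides the shell and the picture viewer there is one more tool, called as name([rows], argument=value, ...), one row to a line, values as JSON. send_rows: Moves the arm, as the interface text tells. Its arguments: {"type":"object","properties":{"series":{"type":"array","items":{"type":"object","properties":{"ax":{"type":"number"},"ay":{"type":"number"},"az":{"type":"number"},"dx":{"type":"number"},"dy":{"type":"number"},"dz":{"type":"number"},"hand":{"type":"number"}}}}},"required":["series"]}

```bash
mkdir -p pics; python3 - <<'E'
from cell import *
import cv2,pickle
s=read_state();print(s['clock'],s['eef_pos'],s['tool_rot'],s['width'])
d={n:get_image(n) for n in("top","side")}
pickle.dump(d,open('im0.pkl','wb'))
for n in d:cv2.imwrite(f'pics/{n}0.png',cv2.resize(d[n]['pixels'][:,:,::-1],(800,600),interpolation=cv2.INTER_CUBIC))
for n in d: print(n,d[n]['mtx'],d[n]['R'],d[n]['t'])
E
```

```text
0.0 [ 143.49652191 -633.31812837  230.3835164 ] [-3.13968142e+00  3.56678418e-05  2.22776265e-01] 85.29318161115732
top [[358.84613734   0.         253.32380719]
 [  0.         358.84613734 191.07200505]
 [  0.           0.           1.        ]] [[ 0.00813779 -0.99994455 -0.00668324]
 [-0.99205356 -0.00723405 -0.12560813]
 [ 0.12555281  0.0076523  -0.99205742]] [ 22.37326718 516.13031481 737.55698763]
side [[364.26770315   0.         260.17321634]
 [  0.         364.26770315 187.13735114]
 [  0.           0.           1.        ]] [[ 0.71498418 -0.69871306  0.02444752]
 [-0.32992745 -0.36802723 -0.86931228]
 [ 0.6163972   0.61347861 -0.49365826]] [-357.81191246  260.29086133  430.47737082]
```

View pics/top0.png

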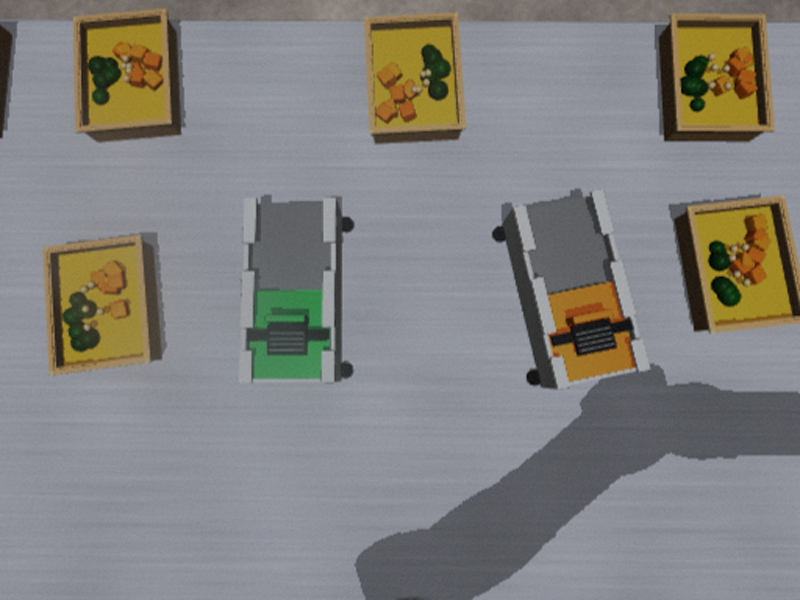

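View pics/side0.png

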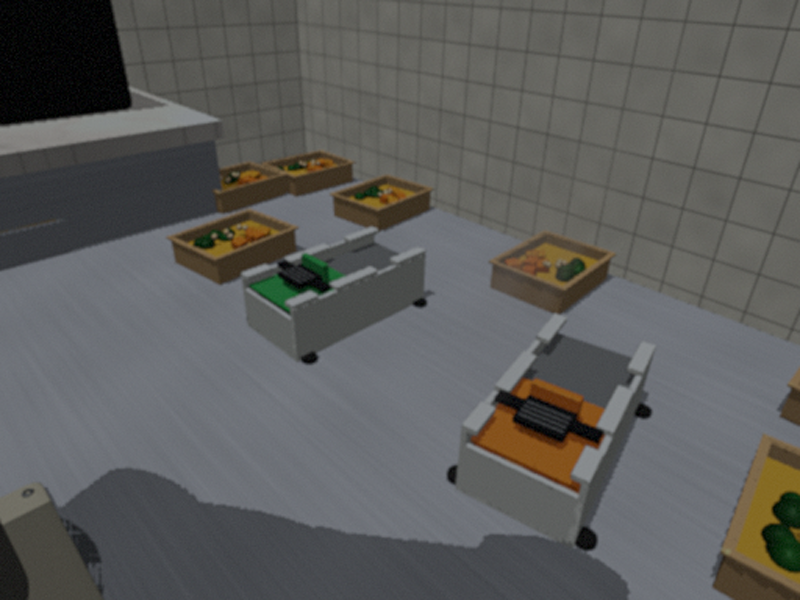

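The top view shows the green box on the left (tab about (287,338)) and the orange box on the right (tab about (594,338)). The orange box opens up-left, towards (560,195). I'll enlarge the orange box in both views.

```bash
python3 - <<'E'
import cv2,pickle
d=pickle.load(open('im0.pkl','rb'))
# top crop x 310-430,y 115-255 ; x5.. 
a=d['top']['pixels'][150:250,320:420,::-1]; b=d['side']['pixels'][225:305,290:390,::-1]
cv2.imwrite('pics/ct.png',cv2.resize(a,None,fx=6,fy=6,interpolation=cv2.INTER_CUBIC))
cv2.imwrite('pics/cs.png',cv2.resize(b,None,fx=7,fy=7,interpolation=cv2.INTER_CUBIC))
E
```

```text
(no output)
```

View pics/ct.png

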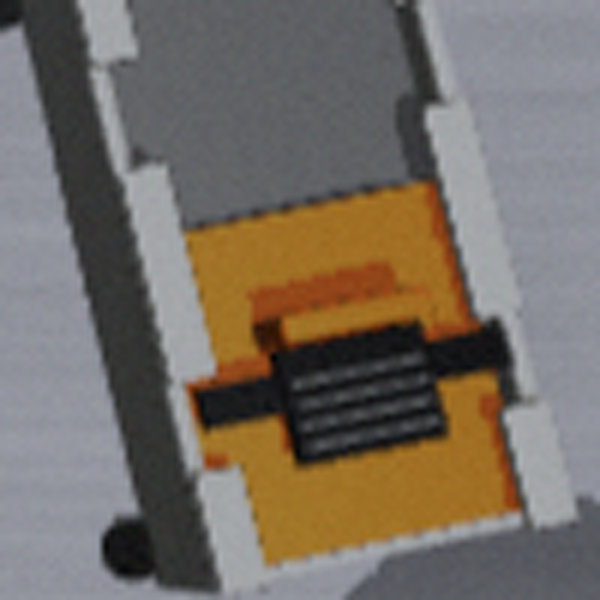

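View pics/cs.png

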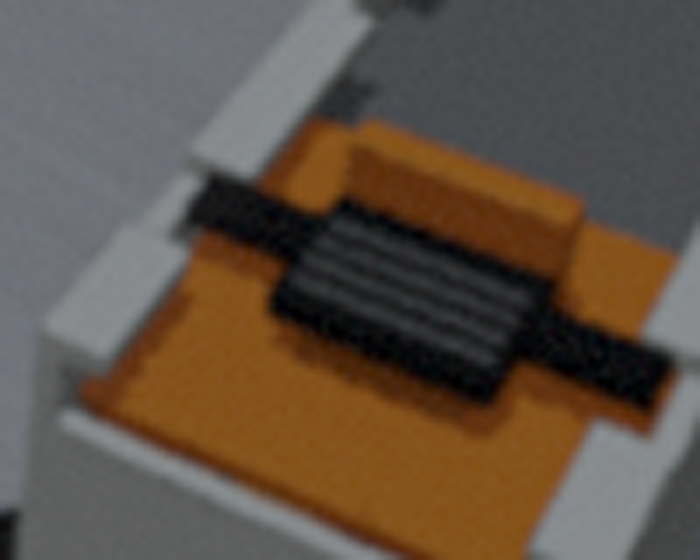

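The top crop shows the tab's top corners at about (272,355), (424,323), (445,435) and (297,464). The left lip's outer edge runs from (128,170) to (222,590). In the side crop the tab top corners are at about (345,200), (555,285), (492,375) and (275,295).

```bash
cat >h.py <<'E'
import numpy as np
def ray(c,uv,z):
    C=-c['R'].T@c['t']; v=c['R'].T@np.linalg.inv(c['mtx'])@np.array([uv[0],uv[1],1.])
    return C+v*(z-C[2])/v[2]
E
python3 - <<'E'
import pickle,numpy as np
from h import ray
d=pickle.load(open('im0.pkl','rb'));t,s=d['top'],d['side']
print('C',-t['R'].T@t['t'],-s['R'].T@s['t'])
T=lambda p,z:ray(t,(320+(p[0]+.5)/6-.5,150+(p[1]+.5)/6-.5),z)
S=lambda p,z:ray(s,(290+(p[0]+.5)/7-.5,225+(p[1]+.5)/7-.5),z)
def q(n,a):
    a=np.array(a)[:,:2];u=(a[0]+a[1]-a[2]-a[3])/2;v=(a[0]+a[3]-a[1]-a[2])/2
    print(n,a.mean(0),np.linalg.norm(u),np.linalg.norm(v),np.degrees(np.arctan2(u[1],u[0])),np.degrees(np.arctan2(-v[0],v[1])))
q('top',[T(p,88) for p in[(272,355),(424,323),(445,435),(297,464)]])
q('side',[S(p,88) for p in[(345,200),(555,285),(492,375),(275,295)]])
def l(a,b):
    v=b-a;print(a,b,np.linalg.norm(v),np.degrees(np.arctan2(v[1],v[0])))
l(T((222,590),86),T((128,170),86))
f=lambda p:ray(t,(p[0]*.64-.18,p[1]*.64-.18),86)
l(f((558,387)),f((513,205)));l(f((650,368)),f((603,190)))
E
```

```text
C [419.24449267  20.46173098 796.6785725 ] [  76.36190871 -418.30239357  447.53036813]
top [ 462.73494419 -222.93437195] 36.731444213319705 50.5556139247932 9.758988901176226 11.861365590025693
side [ 459.73431709 -224.36347409] 35.22156501474752 46.39874639966324 10.959135545739485 14.121555721514072
[ 398.73728302 -176.66804497   86.        ] [ 537.01599749 -149.22789018   86.        ] 140.97505087610168 11.22401358229387
[ 399.54767488 -177.38597637   86.        ] [ 633.57205552 -125.42343363   86.        ] 239.72383399366677 12.518804244016708
[ 424.065959   -293.21428492   86.        ] [ 654.47607121 -243.20406346   86.        ] 235.77498183362425 12.246029891088078
```

```bash
cat >>h.py <<'E'
from scipy.spatial.transform import Rotation as Ro
def to(s,X): # shift in tool axes, cm
    return Ro.from_euler('xyz',s['tool_rot']).as_matrix().T@(np.array(X)-s['eef_pos'])/10
P=np.array([463.5,-223.7]); U=np.array([np.cos(.215),np.sin(.215)])
E
python3 - <<'E'
from cell import *
from h import *
s=read_state();p=P+3*U
print(to(s,[*p,140]),to(s,[*p,230]))
E
```

```text
[ 40.55682745 -32.86954373   9.10305417] [ 40.5566639  -32.88471031   0.10306695]
```

send_rows([
  {"dx": 20,"dy": -16.4,"dz": 1,"az": 0.009,"hand": 1},
  {"dx": 40.5,"dy": -32.9,"dz": 4,"az": 0.009,"hand": 1},
  {"dx": 40.5,"dy": -32.9,"dz": 7,"az": 0.009,"hand": 1},
  {"dx": 40.5,"dy": -32.9,"dz": 9,"az": 0.009,"hand": 1},
  {"dx": 40.5,"dy": -32.9,"dz": 9,"az": 0.009,"hand": 1},
  {"dx": 40.5,"dy": -32.9,"dz": 9,"az": 0.009,"hand": 1},
  {"dx": 40.5,"dy": -32.9,"dz": 9,"az": 0.009,"hand": 1},
  {"dx": 40.5,"dy": -32.9,"dz": 9,"az": 0.009,"hand": 1},
  {"dx": 40.5,"dy": -32.9,"dz": 9,"az": 0.009,"hand": 1},
  {"dx": 40.5,"dy": -32.9,"dz": 9,"az": 0.009,"hand": 1},
])

```text
invalid input at $.series[0]: expected keys ax, ay, az, dx, dy, dz, hand
```

send_rows([
  {"ax": 0,"ay": 0,"dx": 20,"dy": -16.4,"dz": 0,"az": 0.009,"hand": 1},
  {"ax": 0,"ay": 0,"dx": 40.5,"dy": -32.9,"dz": 3,"az": 0.009,"hand": 1},
  {"ax": 0,"ay": 0,"dx": 40.5,"dy": -32.9,"dz": 6,"az": 0.009,"hand": 1},
  {"ax": 0,"ay": 0,"dx": 40.5,"dy": -32.9,"dz": 9,"az": 0.009,"hand": 1},
  {"ax": 0,"ay": 0,"dx": 40.5,"dy": -32.9,"dz": 9,"az": 0.009,"hand": 1},
  {"ax": 0,"ay": 0,"dx": 40.5,"dy": -32.9,"dz": 9,"az": 0.009,"hand": 1},
  {"ax": 0,"ay": 0,"dx": 40.5,"dy": -32.9,"dz": 9,"az": 0.009,"hand": 1},
  {"ax": 0,"ay": 0,"dx": 40.5,"dy": -32.9,"dz": 9,"az": 0.009,"hand": 1},
  {"ax": 0,"ay": 0,"dx": 40.5,"dy": -32.9,"dz": 9,"az": 0.009,"hand": 1},
  {"ax": 0,"ay": 0,"dx": 40.5,"dy": -32.9,"dz": 9,"az": 0.009,"hand": 1},
])

```text
clock: 1.1
eef_pos: [448.1, -245.6, 147.3]
tool_rot: [-3.142, 0.0, 0.214]
force: [1.0, -0.1, -0.2]
width: -0.1
gripper_force: 0.0
```

send_rows([
  {"ax": 0,"ay": 0,"az": 0,"dx": 0,"dy": 0,"dz": 0,"hand": 1},
  {"ax": 0,"ay": 0,"az": 0,"dx": 0,"dy": 0,"dz": 0,"hand": 1},
  {"ax": 0,"ay": 0,"az": 0,"dx": 0,"dy": 0,"dz": 0,"hand": 1},
])

```text
clock: 1.4
eef_pos: [446.4, -248.5, 147.8]
tool_rot: [3.141, 0.001, 0.212]
force: [0.2, -0.5, 0.7]
width: 0.1
gripper_force: 0.0
```

```bash
python3 - <<'E'
from cell import *
from h import *
import cv2
s=read_state();p=P+3*U
print(s['eef_pos'],s['tool_rot'],to(s,[*p,100]))
c=get_image('side')
cv2.imwrite('pics/s1.png',cv2.resize(c['pixels'][150:330,240:450,::-1],None,fx=3,fy=3,interpolation=cv2.INTER_CUBIC))
E
```

```text
[ 446.35285766 -248.54322446  147.81698   ] [3.14102561e+00 9.51641185e-04 2.12036543e-01] [ 2.50368891 -2.07141945  4.77814372]
```

send_rows([
  {"ax": 0,"ay": 0,"az": 0,"dx": 2.5,"dy": -2.1,"dz": 1,"hand": 1},
  {"ax": 0,"ay": 0,"az": 0,"dx": 2.5,"dy": -2.1,"dz": 3,"hand": 1},
  {"ax": 0,"ay": 0,"az": 0,"dx": 2.5,"dy": -2.1,"dz": 4.2,"hand": 1},
  {"ax": 0,"ay": 0,"az": 0,"dx": 2.5,"dy": -2.1,"dz": 4.2,"hand": 1},
  {"ax": 0,"ay": 0,"az": 0,"dx": 2.5,"dy": -2.1,"dz": 4.2,"hand": 1},
  {"ax": 0,"ay": 0,"az": 0,"dx": 2.5,"dy": -2.1,"dz": 4.2,"hand": 1},
])

```text
clock: 2.05
eef_pos: [467.2, -222.7, 106.5]
tool_rot: [3.141, -0.001, 0.212]
force: [0.5, 0.5, 0.4]
width: 0.2
gripper_force: 0.0
```

```bash
python3 - <<'E'
from cell import *
from h import *
import cv2
s=read_state();p=P+3*U
print(s['eef_pos'],s['tool_rot'],to(s,[*p,90]),s['force'])
c=get_image('side')
cv2.imwrite('pics/s2.png',cv2.resize(c['pixels'][170:310,270:410,::-1],None,fx=4,fy=4,interpolation=cv2.INTER_CUBIC))
E
```

```text
[ 467.19756426 -222.65572485  106.4908837 ] [ 3.14063084e+00 -7.11684081e-04  2.11972374e-01] [-0.08462582  0.02180334  1.64905029] [0.45703081 0.50775049 0.40335373]
```

View pics/s2.png

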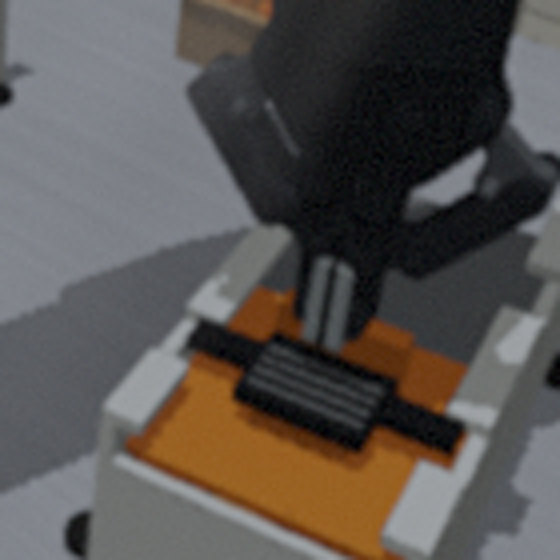

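The fingertips, at about (325,345), hang above the tab's forward half, centred across it and just behind the ridge. Next I press down.

send_rows([
  {"ax": 0,"ay": 0,"az": 0,"dx": -0.1,"dy": 0,"dz": 1,"hand": 1},
  {"ax": 0,"ay": 0,"az": 0,"dx": -0.1,"dy": 0,"dz": 1.7,"hand": 1},
  {"ax": 0,"ay": 0,"az": 0,"dx": -0.1,"dy": 0,"dz": 2,"hand": 1},
  {"ax": 0,"ay": 0,"az": 0,"dx": -0.1,"dy": 0,"dz": 2.3,"hand": 1},
  {"ax": 0,"ay": 0,"az": 0,"dx": -0.1,"dy": 0,"dz": 2.6,"hand": 1},
  {"ax": 0,"ay": 0,"az": 0,"dx": -0.1,"dy": 0,"dz": 2.8,"hand": 1},
  {"ax": 0,"ay": 0,"az": 0,"dx": -0.1,"dy": 0,"dz": 2.8,"hand": 1},
  {"ax": 0,"ay": 0,"az": 0,"dx": -0.1,"dy": 0,"dz": 2.8,"hand": 1},
])

```text
clock: 2.9
eef_pos: [466.2, -221.8, 78.3]
tool_rot: [3.141, 0.0, 0.214]
force: [-1.2, 0.7, 7.9]
width: 0.4
gripper_force: 4.1
```

send_rows([
  {"ax": 0,"ay": 0,"az": 0,"dx": 0.4,"dy": 0,"dz": 0.05,"hand": 1},
  {"ax": 0,"ay": 0,"az": 0,"dx": 0.8,"dy": 0,"dz": 0.05,"hand": 1},
  {"ax": 0,"ay": 0,"az": 0,"dx": 1.2,"dy": 0,"dz": 0.05,"hand": 1},
  {"ax": 0,"ay": 0,"az": 0,"dx": 1.6,"dy": 0,"dz": 0.05,"hand": 1},
  {"ax": 0,"ay": 0,"az": 0,"dx": 2.0,"dy": 0,"dz": 0.05,"hand": 1},
  {"ax": 0,"ay": 0,"az": 0,"dx": 2.0,"dy": 0,"dz": 0.05,"hand": 1},
])

```text
clock: 3.5
eef_pos: [486.7, -217.3, 78.0]
tool_rot: [3.141, -0.001, 0.214]
force: [0.1, 0.8, 9.2]
width: 0.4
gripper_force: 4.5
```

send_rows([
  {"ax": 0,"ay": 0,"az": 0,"dx": 0.7,"dy": 0,"dz": 0,"hand": 1},
  {"ax": 0,"ay": 0,"az": 0,"dx": 1.4,"dy": 0,"dz": 0,"hand": 1},
  {"ax": 0,"ay": 0,"az": 0,"dx": 2.1,"dy": 0,"dz": 0,"hand": 1},
  {"ax": 0,"ay": 0,"az": 0,"dx": 2.8,"dy": 0,"dz": 0,"hand": 1},
  {"ax": 0,"ay": 0,"az": 0,"dx": 3.5,"dy": 0,"dz": 0,"hand": 1},
  {"ax": 0,"ay": 0,"az": 0,"dx": 4.2,"dy": 0,"dz": 0,"hand": 1},
  {"ax": 0,"ay": 0,"az": 0,"dx": 4.9,"dy": 0,"dz": 0,"hand": 1},
  {"ax": 0,"ay": 0,"az": 0,"dx": 5.6,"dy": 0,"dz": 0,"hand": 1},
  {"ax": 0,"ay": 0,"az": 0,"dx": 6,"dy": 0,"dz": 0,"hand": 1},
  {"ax": 0,"ay": 0,"az": 0,"dx": 6,"dy": 0,"dz": 0,"hand": 1},
])

```text
clock: 4.5
eef_pos: [545.7, -204.4, 78.1]
tool_rot: [3.141, -0.002, 0.214]
force: [-0.3, 0.2, 7.6]
width: 0.1
gripper_force: 4.2
```

```bash
python3 - <<'E'
from cell import *
import cv2
c=get_image('side')
cv2.imwrite('pics/s3.png',cv2.resize(c['pixels'][150:310,270:430,::-1],None,fx=3.5,fy=3.5,interpolation=cv2.INTER_CUBIC))
E
```

```text
(no output)
```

View pics/s3.png

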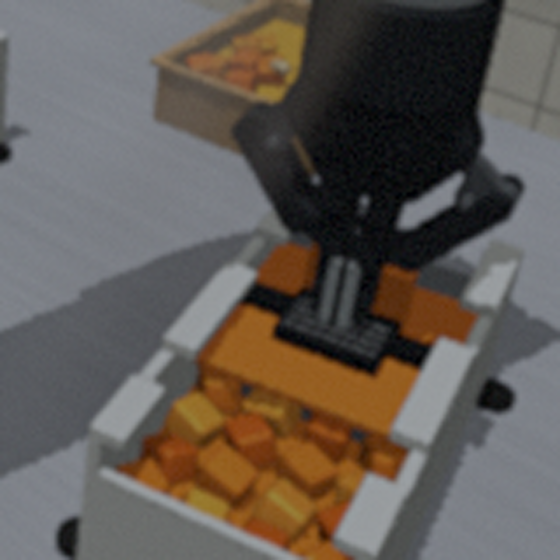

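The cover is sliding with the tab held down (tab about (340,330)), and the toppings are showing. I'll carry on to the stop.

send_rows([
  {"ax": 0,"ay": 0,"az": 0,"dx": 0.5,"dy": 0,"dz": 0,"hand": 1},
  {"ax": 0,"ay": 0,"az": 0,"dx": 1.0,"dy": 0,"dz": 0,"hand": 1},
  {"ax": 0,"ay": 0,"az": 0,"dx": 1.5,"dy": 0,"dz": 0,"hand": 1},
  {"ax": 0,"ay": 0,"az": 0,"dx": 1.8,"dy": 0,"dz": 0,"hand": 1},
  {"ax": 0,"ay": 0,"az": 0,"dx": 2.1,"dy": 0,"dz": 0,"hand": 1},
  {"ax": 0,"ay": 0,"az": 0,"dx": 2.1,"dy": 0,"dz": 0,"hand": 1},
])

```text
clock: 5.15
eef_pos: [563.9, -200.4, 78.0]
tool_rot: [-3.141, 0.002, 0.214]
force: [-4.2, 0.6, 11.8]
width: -0.0
gripper_force: 5.6
```

send_rows([
  {"ax": 0,"ay": 0,"az": 0,"dx": 0.2,"dy": 0,"dz": 0,"hand": 1},
  {"ax": 0,"ay": 0,"az": 0,"dx": 0.4,"dy": 0,"dz": 0,"hand": 1},
  {"ax": 0,"ay": 0,"az": 0,"dx": 0.6,"dy": 0,"dz": 0,"hand": 1},
  {"ax": 0,"ay": 0,"az": 0,"dx": 0.6,"dy": 0,"dz": 0,"hand": 1},
])

```text
clock: 5.55
eef_pos: [564.3, -200.4, 77.9]
tool_rot: [-3.139, 0.012, 0.212]
force: [-14.6, -1.7, 20.3]
width: -0.1
gripper_force: 9.8
```

At the stop (force rising with no motion). Now I relax the push and lift straight up.

send_rows([
  {"ax": 0,"ay": 0,"az": 0,"dx": -0.6,"dy": 0,"dz": 0,"hand": 1},
  {"ax": 0,"ay": 0,"az": 0,"dx": -0.7,"dy": 0,"dz": -0.5,"hand": 1},
  {"ax": 0,"ay": 0,"az": 0,"dx": -0.7,"dy": 0,"dz": -1,"hand": 1},
  {"ax": 0,"ay": 0,"az": 0,"dx": -0.8,"dy": 0,"dz": -2,"hand": 1},
  {"ax": 0,"ay": 0,"az": 0,"dx": -0.8,"dy": 0,"dz": -5,"hand": 1},
  {"ax": 0,"ay": 0,"az": 0,"dx": -4,"dy": 0,"dz": -9,"hand": 1},
  {"ax": 0,"ay": 0,"az": 0,"dx": -8,"dy": 0,"dz": -13,"hand": 1},
  {"ax": 0,"ay": 0,"az": 0,"dx": -12,"dy": 0,"dz": -16,"hand": 1},
  {"ax": 0,"ay": 0,"az": 0,"dx": -12,"dy": 0,"dz": -16,"hand": 1},
  {"ax": 0,"ay": 0,"az": 0,"dx": -12,"dy": 0,"dz": -16,"hand": 1},
])

```text
clock: 6.55
eef_pos: [453.3, -225.2, 238.7]
tool_rot: [3.14, -0.002, 0.212]
force: [1.0, 0.1, -0.2]
width: 0.3
gripper_force: 0.0
```

```bash
python3 - <<'E'
from cell import *
import cv2
c=get_image('side')
cv2.imwrite('pics/s4.png',cv2.resize(c['pixels'][130:310,230:430,::-1],None,fx=3.3,fy=3.3,interpolation=cv2.INTER_CUBIC))
E
```

```text
(no output)
```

View pics/s4.png

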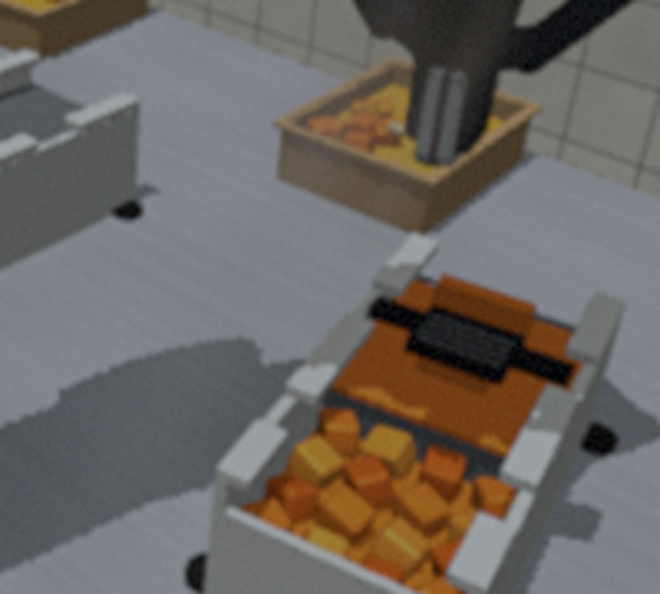

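The tab is up with its ears in the second notches (tab centre about (468,336)), and the arm is clear. Next I check the cover's travel numerically, then hand in.

```bash
python3 - <<'E'
from cell import *
from h import *
import pickle
s=pickle.load(open('im0.pkl','rb'))['side']
S=lambda p,z:ray(s,(230+(p[0]+.5)/3.3-.5,130+(p[1]+.5)/3.3-.5),z)
q=S((467,336),88)[:2];print(q,(q-[459.7,-224.4])@U)
print(finish_job())
E
```

```text
[ 558.62637676 -202.22902242] 101.37885590557757
the job is handed in; nothing more can be done
None
```

The orange cover is open against its stop: its travel measured about 101 mm from the picture, against a nominal 100 mm. The tab has sprung up into the second notches, I never touched the green box, and the job was handed in at about 6.6 s.

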